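# Pop the push-to-open cupboard and swing it open

### The job

Open the narrower of the two low cupboards on the bench using only your fingertips or the outside of your fingers, gently and without gripping the door: press its handleless door near the free edge until the catch lets go, take the finger away so that the spring throws the door ajar, then reach behind the door and push it wide open, about square to the cupboard front or farther, and leave it so. Keep the wider cupboard shut, and do not pick up or shift the tape measure, marker, blue box or wooden box.

Things in the scene. Friction and masses are not known exactly. Their poses are not given: they have to be found in the camera images.
- narrow_cupboard: narrow plain plywood cupboard fixed on the bench: 150 mm wide (y), 110 deep (x), 98 high. Origin: centre of underside; own -x is its front, +y its left seen from the front. One door without handle covers the front, hinged on the left edge (upright axis at own x -0.061, y +0.075). Shut, the door's outer face is at own x -0.071.
- narrow_door (a joint): narrow cupboard's door, rad: 0 = shut on its push-to-open catch, negative = pressed in (stop -0.036), positive = opening toward the robot (stop 1.75). Pushed in 3 mm at the press spot (about 7 N; under 40 N always) the catch trips; as the finger leaves, a spring throws the door to about 0.7 within about 1 s. Beyond that no spring acts: slight hinge friction, it stays where it is left.
- narrow_press (a point): the press spot of the narrow cupboard's door: a small flat steel disc, 18 mm across, on the outer face 26 mm from the free edge (124 mm from the hinge axis), 82 mm above the bench; moves with the door. Its x axis points into the door, square to it.
- narrow_hinge (a point): point on the hinge axis of the narrow cupboard's door, at mid-height (52 mm above the bench), at the door's inner face. The door is 149 mm wide, 96 mm tall, 10 mm thick; its lower edge is 4 mm and its upper edge 100 mm above the bench
- wide_cupboard: wide plain plywood cupboard fixed on the bench: 210 mm wide (y), 110 deep (x), 98 high. Origin: centre of underside; own -x is its front, +y its left seen from the front. One door without handle covers the front, hinged on the left edge (upright axis at own x -0.061, y +0.105). Shut, the door's outer face is at own x -0.071.
- wide_door (a joint): wide cupboard's door, rad: 0 = shut on its push-to-open catch, negative = pressed in (stop -0.036), positive = opening toward the robot (stop 1.75). It has the same kind of catch, and is to stay shut.
- tape_measure: yellow and black tape measure, 71 x 82 x 32 mm, loose on top of the wide cupboard; origin at the centre of its underside
- marker: black marker pen, 134 mm long, 14 mm high, lying on the bench in front of the wide cupboard; origin at the centre of its underside
- screw_box: small blue cardboard box, 60 x 83 x 46 mm, standing on the bench to the left; origin at the centre of its underside
- slide_box: small wooden box, 75 x 107 x 61 mm, standing on the bench to the right; origin at the centre of its underside

How it is judged:
By the outcome, as a careful person would: the job done as asked, in the order asked, and still so for the second after the job is handed in, with the robot touching nothing.
It also fails if it takes over 48 s, if anything falls off the work surface, if the arm or the gripper's body presses on something with over 40 N, if the wrist force passes 120 N, or if a joint passes its speed limit or range.

### The arm

A 6-joint arm with a two-finger parallel gripper is mounted at the origin on a cart in front of the work surface, level with it; the furniture and walls round the work are solid. World frame = base frame: x ahead of the robot, y to its left, z up, the work surface at z = 0. Lengths are in m, angles in rad, forces in N, time in s.
With the tool pointing down it reaches from about 0.375 to 0.9 m from the base axis. Payload 3.1 kg.
Tool frame: the origin (TCP) lies at the very end of the fingers, on their centre line; the grasp point (between the pads) lies 19 mm behind it; z points along the fingers, y is the direction in which the jaws open and shut (so a half turn about z gives the same grasp; the last joint's range is limited). The gripper opens to 85 mm and grips with 20 to 120 N. Pads are 22 mm wide; open, the fingers measure 114 mm over their backs; the gripper's body (76 mm by 85 mm) begins 54 mm behind the grasp point. The pads swing forward as they close: fully open they stand 13 mm farther back than shut.
Start: joints at [0.997, 0.527, 1.433, -0, 1.181, -0.178], TCP at [0.241, 0.577, 0.231] pointing down, gripper open.
Joint ranges: [-3.08, 3.08], [-0.75, 2.2], [0.22, 2.44], [-1.43, 4.57], [0, 2.65], [-2.85, 2.85]. Speed limits (rad/s): [2.79, 2.79, 3.14, 3.14, 3.14, 3.14].

### API

Orientations are given as a unit quaternion [x, y, z, w].
In Python, from station import manip gives the robot as it stands. The module is installed in compiled form; this text tells all that it offers.
- The arm moves only by the tool send_rows, never from a script. Its argument "commands" is a list of rows, each an object with "delta_pos": the shift along the world's x, y, z in cm, a list of three; "yaw": the turn about the world's z in rad. A call has 1 to 10 rows; each row shifts and turns the pose as measured when the row begins; what a row does not reach is not made up. A row lasts 1/8 s, in which the tool goes at most 62.5 mm and 10.7 degrees, less where a joint would pass 70% of its speed; a pose out of reach is approached as far as the arm can. A call is refused whole if a number of a shift passes 6.25 or a number of a turn 0.188, either way. A call with a gripper value outside its range is refused whole. "grip" is the closure, from -1 (fully open) to 1 (shut), set as the call begins (left out, the last holds). The fingers move at their own pace and stop on an object; "force" is the grip in N (left out, the last holds). Time passes only in rows, so rows that do not move let the fingers close. It gives the time, the measured TCP pose, the force and the opening at its end, in the units of the state.
- manip.sense(): the state, without advancing time (a new reading comes with each control period).
- manip.snapshot(name): name is "scene" or "top"; returns the picture (420x560x3 uint8, blue, green, red); there is no depth.
- manip.get_calibration(name): a dict with "fx", "fy", "cx", "cy" (pixels), "world_to_cam" (4x4, takes a point from world to camera coordinates). Camera axes: x right, y down, z forward; pixel columns grow to the right and rows downward; lengths in m; the calibration is good to about 2 mm. A picture is of the moment at which its call begins. get_calibration takes no time and is no camera call.
- manip.sign_off(): hands the job in, once; it reports no verdict.
The state is a dict: "t": time; "q": joint angles; "qd": joint speeds; "tau": joint torques, N m; "tcp_pos": TCP position; "tool_rot": TCP orientation; "force": force on the tool from outside, world axes, zero at the start; "ft_torque": the same for the moment, N m; "finger_gap": opening from 0.0 (shut) to 1.0 (fully open).
Only numpy, scipy, OpenCV 4.12 (cv2) and the standard library are available. Lean on these libraries where they do the work, as an engineer would, in place of code of your own. Each camera call takes 0.05 s, during which the arm holds its last target. There are 200 camera calls.

## Working session

There is one attempt and no reset: what is moved stays moved. The work goes in short steps, Python scripts to look and compute and a tool call to move; the robot and the scene stay as the last step left them, time stands still between calls to the robot, and variables do not carry over. Pictures are saved under pics/ and viewed, about 8 in all and at most 12, crops included, and the job is handed in when it is done.

Besides the shell and the picture viewer there is one more tool, called as a command line: name --argument value ..., lists and objects as JSON in quotes. send_rows: Moves the arm, as the interface text tells. Its arguments: {"type":"object","properties":{"commands":{"type":"array","items":{"type":"object","properties":{"delta_pos":{"type":"array","items":{"type":"number"}},"yaw":{"type":"number"}}}},"grip":{"type":"number"},"force":{"type":"number"}},"required":["commands"]}

```bash
mkdir -p pics; python3 - <<'E'
from station import manip
import cv2,numpy as np
for n in("scene","top"):
    im=manip.snapshot(n); cv2.imwrite(f"pics/{n}0.png",im)
    c=manip.get_calibration(n); print(n,c['fx'],c['fy'],c['cx'],c['cy']);print(np.round(c['world_to_cam'],4).tolist())
print(manip.sense())
E
```

```text
scene 477.938246051798 477.938246051798 280.4121387252102 207.61421837343
[[0.5874, -0.8089, -0.023, -0.2372], [-0.4769, -0.3231, -0.8174, 0.3027], [0.6538, 0.4912, -0.5756, 1.0551], [0.0, 0.0, 0.0, 1.0]]
top 406.345205402241 406.345205402241 277.87013716787214 217.67064825238072
[[0.1875, -0.9822, -0.0115, -0.0225], [-0.7793, -0.1416, -0.6105, 0.4389], [0.598, 0.1234, -0.7919, 1.2406], [0.0, 0.0, 0.0, 1.0]]
{'t': 0.1, 'q': array([ 9.96505057e-01,  5.28365574e-01,  1.43375739e+00,  5.07120713e-06,
        1.18140936e+00, -1.78515275e-01]), 'qd': array([ 0.00070922, -0.00307172, -0.00377547, -0.00023641,  0.0008002 ,
       -0.0004771 ]), 'tau': array([-5.78941163e-04, -4.43305707e+01, -1.78586537e+01, -3.03846664e-04,
        3.86328378e-03, -1.27573531e-05]), 'tcp_pos': array([0.24058212, 0.57615197, 0.2304415 ]), 'tool_rot': array([ 1.96599840e-01,  9.80483331e-01, -9.01079483e-04, -3.58671390e-04]), 'force': array([ 0.03702325, -0.43082257,  0.28828079]), 'ft_torque': array([ 0.0292567 , -0.03685587, -0.01779217]), 'finger_gap': 1.0031258789423558}
```

View pics/scene0.png

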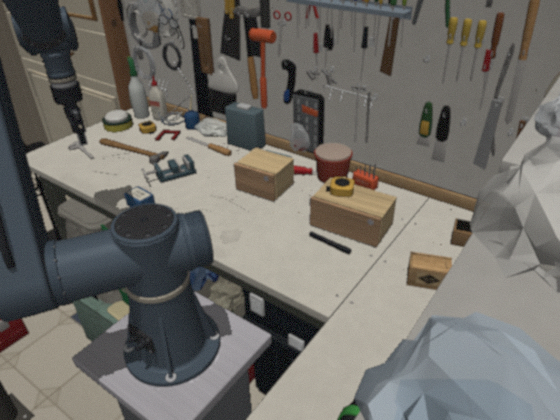

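View pics/top0.png

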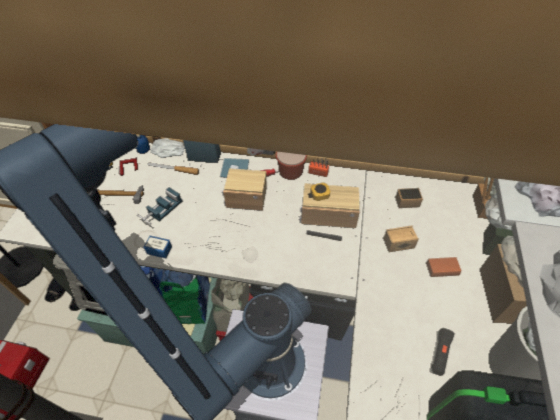

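The narrow cupboard is at scene (265,173) and top (245,188). The wide one, with the tape on it, is to its right. The marker is at top (324,236) and the blue box at top (157,246). I'll enlarge the narrow cupboard in both views.

```bash
python3 - <<'E'
import cv2,numpy as np
a=cv2.imread("pics/scene0.png")[140:210,225:305]; b=cv2.imread("pics/top0.png")[155:225,210:290]
f=lambda x:cv2.resize(x,None,fx=5,fy=5,interpolation=cv2.INTER_CUBIC)
o=np.hstack([f(a),f(b)])
for k in range(0,800,50): cv2.line(o,(k,0),(k,6),(0,0,255),1)
for k in range(0,350,50): cv2.line(o,(0,k),(6,k),(0,0,255),1)
cv2.imwrite("pics/crop.png",o)
E
```

```text
(no output)
```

View pics/crop.png

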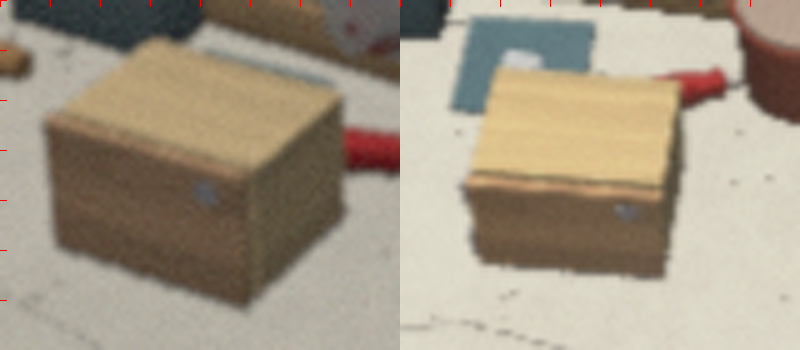

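```bash
cat >h.py <<'E'
from station import manip
import cv2,numpy as np
def P(n):
    c=manip.get_calibration(n); K=np.array([[c['fx'],0,c['cx']],[0,c['fy'],c['cy']],[0,0,1]]); return K,np.array(c['world_to_cam'])
def tri(s,t):
    A=[];
    for n,p in(("scene",s),("top",t)):
        K,T=P(n);M=K@T[:3]; A+= [p[0]*M[2]-M[0],p[1]*M[2]-M[1]]
    v=np.linalg.svd(np.array(A))[2][-1]; return v[:3]/v[3]
def ray(n,p,z):
    K,T=P(n); d=T[:3,:3].T@np.linalg.solve(K,[p[0],p[1],1]); o=-T[:3,:3].T@T[:3,3]
    return o+d*(z-o[2])/d[2]
E
python3 - <<'E'
from h import *
S=lambda x,y:(225+x/5,140+y/5)
T=lambda x,y:(210+(x-400)/5,155+y/5)
for n,s,t,z in(("TL",(45,122),(467,186),.1),("TR",(245,180),(664,198),.1),("BL",(57,246),(480,263),.004),("BR",(247,306),(663,276),.004),("disc",(206,192),(625,210),.082),("backR",(343,94),(681,82),.098),("backL",(153,38),(497,70),.098)):
    print(n,tri(S(*s),T(*t)).round(3),ray("scene",S(*s),z).round(3),ray("top",T(*t),z).round(3))
for n,p,z in(("wide frontTL",(303,210),.1),("wideTR",(358,214),.1),("wideBL",(302,224),.0),("mkL",(307,233),.01),("mkR",(342,239),.01),("blue",(157,246),.03),("deskL",(5,237),0),("deskR",(355,294),0)):
    print(n,ray("top",p,z).round(3))
E
```

```text
TL [0.56  0.292 0.095] [0.554 0.286 0.1  ] [0.555 0.291 0.1  ]
TR [0.572 0.143 0.097] [0.568 0.14  0.1  ] [0.57  0.142 0.1  ]
BL [ 0.562  0.294 -0.   ] [0.558 0.289 0.004] [0.558 0.292 0.004]
BR [0.574 0.147 0.001] [0.572 0.145 0.004] [0.571 0.147 0.004]
disc [0.571 0.174 0.078] [0.567 0.17  0.082] [0.568 0.173 0.082]
backR [0.693 0.155 0.096] [0.69  0.153 0.098] [0.692 0.155 0.098]
backL [0.679 0.3   0.099] [0.682 0.301 0.098] [0.679 0.301 0.098]
wide frontTL [ 0.524 -0.017  0.1  ]
wideTR [ 0.541 -0.214  0.1  ]
wideBL [ 0.535 -0.015  0.   ]
mkL [ 0.489 -0.041  0.01 ]
mkR [ 0.485 -0.172  0.01 ]
blue [0.321 0.483 0.03 ]
deskL [0.273 1.08  0.   ]
deskR [ 0.275 -0.236  0.   ]
```

send_rows --commands '[{"delta_pos": [2.4, -4.0, -0.8], "yaw": 0.05}, {"delta_pos": [2.4, -4.0, -0.8], "yaw": 0.05}, {"delta_pos": [2.4, -4.0, -0.8], "yaw": 0.05}, {"delta_pos": [2.4, -4.0, -0.8], "yaw": 0.05}, {"delta_pos": [2.4, -4.0, -0.8], "yaw": 0.05}, {"delta_pos": [2.4, -4.0, -0.8], "yaw": 0.05}, {"delta_pos": [2.4, -4.0, -0.8], "yaw": 0.05}, {"delta_pos": [2.4, -4.0, -0.8], "yaw": 0.05}, {"delta_pos": [2.4, -4.0, -0.8], "yaw": 0.05}, {"delta_pos": [0, 0, 0], "yaw": 0}]' --grip 1 --force 40

```text
t: 1.35
tcp_pos: [0.4607, 0.2049, 0.1536]
tool_rot: [-0.036, 0.999, -0.001, -0.001]
force: [-0.7, 0.6, -0.1]
finger_gap: 0.002
```

send_rows --commands '[{"delta_pos": [1.0, -1.2, -2.0], "yaw": 0.025}, {"delta_pos": [1.0, -1.2, -2.0]}, {"delta_pos": [1.0, -1.0, -2.0]}, {"delta_pos": [1.0, 0, -2.0]}, {"delta_pos": [0, 0, 0]}]'

```text
validation failed for argument at $.co...
```

```bash
python3 - <<'E'
from h import *
a=manip.snapshot("scene")[120:210,205:305]; b=manip.snapshot("top")[135:225,190:290]
f=lambda x:cv2.resize(x,None,fx=4,fy=4,interpolation=cv2.INTER_CUBIC)
cv2.imwrite("pics/c1.png",np.hstack([f(a),f(b)]));print(manip.sense()['tcp_pos'])
E
```

```text
[0.45885442 0.20708234 0.153933  ]
```

View pics/c1.png

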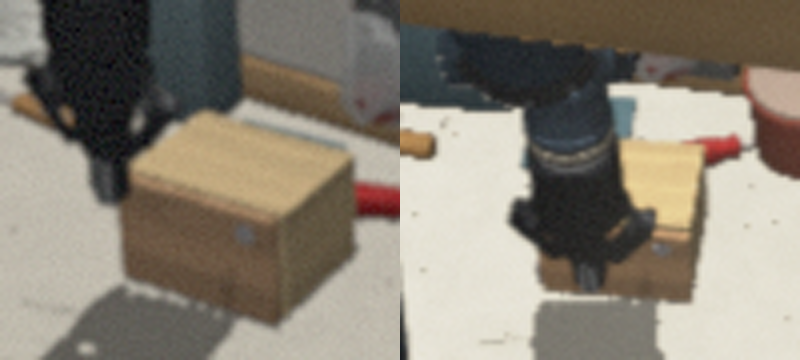

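The rows without yaw were refused, so the arm hasn't moved. The picture shows closed fingers in front of the door's upper left, with the disc free at scene crop (245,233). I'll resend with yaw in every row.

send_rows --commands '[{"delta_pos": [1.0, -1.2, -2.1], "yaw": 0.025}, {"delta_pos": [1.0, -1.2, -2.1], "yaw": 0}, {"delta_pos": [1.0, -1.2, -2.1], "yaw": 0}, {"delta_pos": [1.0, 0, -2.1], "yaw": 0}, {"delta_pos": [0, 0, 0], "yaw": 0}]'

```text
t: 2.08
tcp_pos: [0.4961, 0.1774, 0.0693]
tool_rot: [-0.055, 0.998, 0.0, -0.001]
force: [0.3, 0.1, 0.3]
finger_gap: -0.002
```

send_rows --commands '[{"delta_pos": [2.0, -0.4, 0.2], "yaw": 0}, {"delta_pos": [2.0, -0.3, 0], "yaw": 0}, {"delta_pos": [1.0, 0, 0], "yaw": 0}, {"delta_pos": [0, 0, 0], "yaw": 0}]'

```text
t: 2.58
tcp_pos: [0.5433, 0.175, 0.0743]
tool_rot: [-0.058, 0.998, 0.001, -0.002]
force: [0.6, -0.2, 0.1]
finger_gap: -0.001
```

send_rows --commands '[{"delta_pos": [0.4, -0.3, -0.3], "yaw": 0}, {"delta_pos": [0.3, 0, 0], "yaw": 0}, {"delta_pos": [0.3, 0, 0], "yaw": 0}]'

```text
t: 2.95
tcp_pos: [0.5511, 0.1725, 0.0713]
tool_rot: [-0.059, 0.998, 0.001, -0.004]
force: [-0.8, -0.4, -0.6]
finger_gap: 0.004
```

send_rows --commands '[{"delta_pos": [0.3, 0, 0], "yaw": 0}, {"delta_pos": [0.3, 0, 0], "yaw": 0}]'

```text
t: 3.2
tcp_pos: [0.5573, 0.1724, 0.0712]
tool_rot: [-0.059, 0.998, 0.001, -0.004]
force: [0.1, -0.5, 0.6]
finger_gap: -0.001
```

send_rows --commands '[{"delta_pos": [0.3, 0, 0], "yaw": 0}]'

```text
t: 3.32
tcp_pos: [0.559, 0.1723, 0.0711]
tool_rot: [-0.059, 0.998, 0.001, -0.006]
force: [-6.2, 0.3, 4.0]
finger_gap: 0.0
```

send_rows --commands '[{"delta_pos": [0.3, 0, 0], "yaw": 0}]'

```text
t: 3.45
tcp_pos: [0.5591, 0.1722, 0.0709]
tool_rot: [-0.059, 0.998, 0.0, -0.009]
force: [-7.2, 1.0, 5.1]
finger_gap: -0.003
```

send_rows --commands '[{"delta_pos": [0.5, 0, 0], "yaw": 0}]'

```text
t: 3.58
tcp_pos: [0.5606, 0.1721, 0.0708]
tool_rot: [-0.059, 0.998, 0.0, -0.013]
force: [-7.3, 0.5, 6.3]
finger_gap: -0.001
```

send_rows --commands '[{"delta_pos": [0.5, 0, 0], "yaw": 0}]'

```text
t: 3.7
tcp_pos: [0.5622, 0.1721, 0.0707]
tool_rot: [-0.059, 0.998, 0.0, -0.017]
force: [-7.3, 0.4, 5.4]
finger_gap: -0.002
```

send_rows --commands '[{"delta_pos": [0.5, 0, 0], "yaw": 0}]'

```text
t: 3.82
tcp_pos: [0.5622, 0.1721, 0.0707]
tool_rot: [-0.059, 0.998, 0.0, -0.023]
force: [-10.5, -0.3, 10.0]
finger_gap: 0.001
```

send_rows --commands '[{"delta_pos": [-4, 0, 0], "yaw": 0}, {"delta_pos": [-5, 0, 0], "yaw": 0}, {"delta_pos": [-5, 0, 0], "yaw": 0}, {"delta_pos": [-3, 0, 2], "yaw": 0}, {"delta_pos": [0, 0, 4], "yaw": 0}, {"delta_pos": [0, 0, 4], "yaw": 0}, {"delta_pos": [0, 0, 0], "yaw": 0}, {"delta_pos": [0, 0, 0], "yaw": 0}]'

```text
t: 4.82
tcp_pos: [0.3911, 0.1719, 0.1737]
tool_rot: [-0.059, 0.998, 0.0, -0.018]
force: [0.0, -0.3, -0.4]
finger_gap: -0.003
```

```bash
python3 - <<'E'
from h import *
a=manip.snapshot("scene")[120:220,205:305]; b=manip.snapshot("top")[145:245,190:290]
f=lambda x:cv2.resize(x,None,fx=4,fy=4,interpolation=cv2.INTER_CUBIC)
cv2.imwrite("pics/c2.png",np.hstack([f(a),f(b)]));print(manip.sense()['tcp_pos'],manip.sense()['tool_rot'])
E
```

```text
[0.39089944 0.17188035 0.17315323] [-5.91816023e-02  9.98077851e-01  3.09546181e-04 -1.83860057e-02]
```

View pics/c2.png

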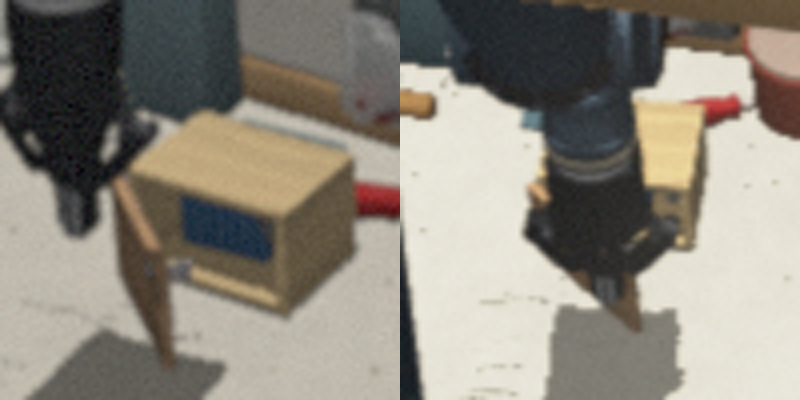

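```bash
python3 - <<'E'
from h import *
print(ray("scene",(245,181.8),.1),ray("scene",(247,211.8),.004),ray("top",(250,228),.004))
E
```

```text
[0.49349426 0.19183854 0.1       ] [0.47901973 0.18020339 0.004     ] [0.47774665 0.17613043 0.004     ]
```

send_rows --commands '[{"delta_pos": [4, -0.5, 0], "yaw": 0}, {"delta_pos": [4, -0.5, 0], "yaw": 0}, {"delta_pos": [4, -0.5, 0], "yaw": 0}, {"delta_pos": [2.5, 0, 0], "yaw": 0}, {"delta_pos": [0, 0, 0], "yaw": 0}, {"delta_pos": [0, 0, -3.5], "yaw": 0}, {"delta_pos": [0, 0, 0], "yaw": 0}]'

```text
t: 5.8
tcp_pos: [0.5325, 0.1554, 0.1281]
tool_rot: [-0.059, 0.998, -0.0, -0.029]
force: [0.2, -0.2, 0.5]
finger_gap: 0.003
```

send_rows --commands '[{"delta_pos": [0, 0, -2], "yaw": 0}, {"delta_pos": [0, 0, -2], "yaw": 0}, {"delta_pos": [0, 0, -2], "yaw": 0}, {"delta_pos": [0, 0, 0], "yaw": 0}]'

```text
t: 6.3
tcp_pos: [0.5295, 0.1562, 0.0698]
tool_rot: [-0.06, 0.998, 0.0, -0.03]
force: [-0.0, -0.3, 0.0]
finger_gap: -0.002
```

send_rows --commands '[{"delta_pos": [-0.5, 1.0, -0.3], "yaw": 0}, {"delta_pos": [-0.5, 1.0, -0.3], "yaw": 0}, {"delta_pos": [-0.5, 1.0, 0], "yaw": 0}, {"delta_pos": [-0.6, 0.8, 0], "yaw": 0}, {"delta_pos": [-0.6, 0.8, 0], "yaw": 0}, {"delta_pos": [-0.6, 0.8, 0], "yaw": 0}]'

```text
t: 7.05
tcp_pos: [0.4841, 0.2067, 0.0674]
tool_rot: [-0.065, 0.997, -0.007, -0.04]
force: [-0.4, -1.4, -1.0]
finger_gap: -0.001
```

send_rows --commands '[{"delta_pos": [-0.2, 0.9, 0], "yaw": 0}, {"delta_pos": [-0.2, 0.9, 0], "yaw": 0}, {"delta_pos": [-0.2, 0.9, 0], "yaw": 0}, {"delta_pos": [-0.1, 0.9, 0], "yaw": 0}, {"delta_pos": [0, 0.9, 0], "yaw": 0}]'

```text
t: 7.68
tcp_pos: [0.4783, 0.2567, 0.0679]
tool_rot: [-0.065, 0.997, -0.006, -0.038]
force: [0.5, -0.9, -0.1]
finger_gap: -0.001
```

send_rows --commands '[{"delta_pos": [0, 0.7, 0], "yaw": 0}, {"delta_pos": [0, 0.6, 0], "yaw": 0}, {"delta_pos": [0, 0.5, 0], "yaw": 0}, {"delta_pos": [0, 0, 0], "yaw": 0}]'

```text
t: 8.18
tcp_pos: [0.4784, 0.2765, 0.0677]
tool_rot: [-0.065, 0.997, -0.006, -0.038]
force: [-0.3, 0.1, -0.7]
finger_gap: 0.001
```

send_rows --commands '[{"delta_pos": [0, -2.5, 0], "yaw": 0}, {"delta_pos": [0, -3, 0], "yaw": 0}, {"delta_pos": [0, 0, 4], "yaw": 0}, {"delta_pos": [0, 0, 5], "yaw": 0}, {"delta_pos": [0, 0, 5], "yaw": 0}, {"delta_pos": [0, -5, 0], "yaw": 0}, {"delta_pos": [0, -5, 0], "yaw": 0}, {"delta_pos": [0, -5, 0], "yaw": 0}, {"delta_pos": [0, -5, 0], "yaw": 0}, {"delta_pos": [0, 0, 0], "yaw": 0}]'

```text
t: 9.43
tcp_pos: [0.4816, 0.0134, 0.2138]
tool_rot: [-0.065, 0.997, -0.006, -0.032]
force: [-0.1, 0.5, 0.3]
finger_gap: 0.001
```

```bash
python3 - <<'E'
from h import *
a=manip.snapshot("scene")[120:290,100:480]; b=manip.snapshot("top")[130:280,130:430]
f=lambda x:cv2.resize(x,(400,int(x.shape[0]*400/x.shape[1])),interpolation=cv2.INTER_CUBIC)
c=manip.snapshot("top")[150:240,190:290]
a=cv2.resize(a,(800,358));c=cv2.resize(c,(266,240),interpolation=2);b=cv2.resize(b,(534,240))
cv2.imwrite("pics/c3.png",np.vstack([a,np.hstack([b,c])]));print(manip.sense()['tcp_pos'],manip.sense()['force'])
E
```

```text
[0.48093274 0.01690536 0.21359871] [-0.04795147  0.0149996   0.80162676]
```

View pics/c3.png

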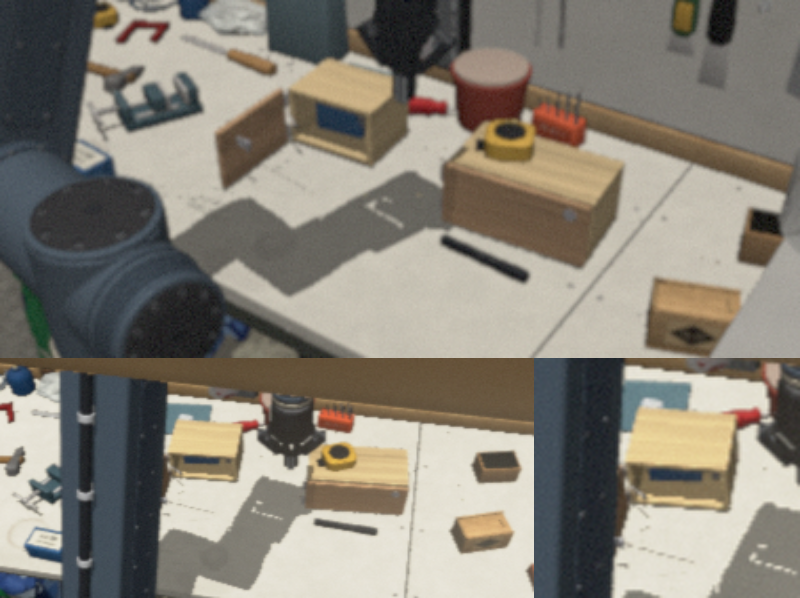

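The narrow door stands wide open, with its free edge at panel (217,135)–(224,187). The wide door is shut, and the tape, marker and boxes look unmoved. I'll check the door's angle, then hand in.

```bash
python3 - <<'E'
from h import *
g=lambda x,y,z:ray("scene",(100+x/2.105,120+y/2.106),z)
f=(g(217,135,.1)+g(224,187,.004))/2; print(g(217,135,.1),g(224,187,.004))
d=(f-np.array([.561,.29,0]))[:2]; u=np.array([.1,-.995]);n=np.array([.995,.1])
a=np.arctan2(-d@n,d@u);print("angle",a,np.linalg.norm(d))
if a>1.5: manip.sign_off(); print("signed")
E
```

```text
[0.41440401 0.28671489 0.1       ] [0.42092015 0.29414398 0.004     ]
angle 1.6739584440537354 0.14333856350904553
the job is handed in; nothing more can be done
signed
```

The narrow cupboard's door is open to about 1.67 rad, a little past square, and I handed the job in at about 9.6 s of the 48 s allowed. `sign_off` gives no verdict.

- **Press:** I pushed the disc with the closed fingertips until the door went in about 3–4 mm. The highest force seen at the wrist was about 10 N sideways.
- **Spring open:** I drew the finger straight back, and the spring threw the door to about 0.7 rad.
- **Push wide:** I came down behind the door and swung it open with the outside of the fingers, without gripping. The force readings at the end of each move were about 1 N.

**Last checks:** The angle comes from the door's free edge in the scene view only, because the arm mostly hid the door in the top view. In the last picture the wide cupboard is shut. The tape measure, marker, blue box and wooden box look unmoved, but I judged that by eye and did not measure it. The gripper is clear of everything at z = 0.21 m.

One move call was refused because some rows lacked a yaw value. The arm did not move, and I resent it.

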